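Free a seized screw clamp and nip it up on a valve block

TASK

The screw clamp over the valve block has stood unused and its knob is stuck. Break the knob loose with a short firm twist clockwise, run it freely down, and nip the clamp up on the block: stop soon after you feel the knob bite, so that the block is held but not crushed. Leave it clamped, let go of the knob, and do not shift the block or the things lying around.

Things in the scene. Friction and masses are not known exactly. Their poses are not given: they have to be found in the camera images.
- anvil: steel plate 200 x 160 x 12 mm, bolted to the bench. Origin on its underside straight below the spindle of the clamp; the plate reaches from x = -60 to +140 mm and y = -80 to +80 mm of its frame. Its position and yaw differ from run to run.
- clamp: grey C-shaped screw clamp fixed on the plate. Origin on the plate's top face, on the spindle axis, axes parallel to the plate's. Column at x = +79 to +113 mm; arm 36 mm wide, top at 130 mm above the origin; a round boss of 21 mm radius round the spindle ends at 139 mm. Only the knob stands higher. A 64 mm collar under the arm turns with the knob (it is what is stuck).
- knob_grip (a point): centre of the grip of the black square knob on top of the clamp, on the upright axis, 175 mm above the clamp's origin. The head is 30 x 30 mm across its flats (upright faces, normal to this point's x and y), 42 mm high, from 23 mm below this point to 19 mm above it, on a neck 25 mm thick and 13 mm high over the boss. z is up. The knob turns about z and keeps its height. Hold it firmly, with 40 N or more.
- knob (a joint): knob angle (rad), 0 at the start, to 6, growing clockwise seen from above; the foot sinks 3 mm per rad. Stuck at first: about 0.6 N m, fading to an even 0.25 N m by 0.5 rad; friction also holds it where it is left. When the foot bites, turning takes 0.003 N m more per N of clamping force, some 0.25 N m more per rad. Compare moments after equal turns: held still, friction makes them differ by up to 0.25.
- valve_block: loose aluminium valve block 46 x 60 mm, 72 mm high (brass stub on one side), on the plate under the clamp's rubber-faced foot. Origin on its underside; its middle is at x = +3, y = +13 mm of its frame. How far the foot is set out differs from run to run and is not measured: it meets the block at a knob angle of 1 to 2.8 rad; the force then grows by some 80 to 100 N per rad. Held: over 15 N; crushed: over 75 N.
- bearing_small: loose ball bearing, 42 mm across, 12 mm high, lying on a corner of the plate: bystander. Origin at the centre of its underside.
- tape_measure: tape measure 36 x 80 x 60 mm on the bench: bystander
- fitting_1: hose fitting 29 x 51 x 25 mm on the bench: bystander
- pliers_red: pliers 184 mm long on the bench: bystander
- spanner_17: spanner 210 mm long on the bench: bystander
Things that resemble listed ones, but are neither listed nor needed, are in the scene too. What is shaped like the valve_block but pink or purple is not meant.

How it is judged:
On the way, in this order (a step that is already met when the one before it is completed fails the run):
1. the knob has been broken loose (turned past 0.6 rad clockwise) (value of joint knob above 0.6 rad), for 0.1 s.
2. the foot of the clamp presses on the block with more than 15 N (contact force between valve_block and clamp above 15 N), for 0.2 s.
At the end, for the whole second after the job is handed in: The clamp's foot presses on the valve block with 15 to 65 N, the knob is at rest, and the block stands upright (within 0.05 rad) within 8 mm of where it was (contact force between valve_block and clamp between 15 and 65 N and velocity of joint knob below 0.1 rad/s and linear speed of valve_block below 0.01 m/s and distance of valve_block from where it was at the start of the episode below 0.008 m and angle between valve_block's own z axis and vertical below 0.05 rad); the robot touches nothing.
It fails at once if the block is crushed: the clamp presses on it with more than 75 N (contact force between valve_block and clamp above 75 N).
It fails at once if a bystander (bearing, tape measure, fitting, pliers or spanner) is moved by more than 2 cm (distance of any of bearing_small, tape_measure, fitting_1, pliers_red, spanner_17 from where it was at the start of the episode above 0.02 m).
It also fails if it takes over 58 s, if anything falls off the work surface, if the arm or the gripper's body presses on something with over 40 N, if the wrist force passes 120 N, or if a joint passes its speed limit or range.

ROBOT

A 6-joint arm with a two-finger parallel gripper is mounted at the origin on a cart in front of the work surface, level with it; the furniture and walls round the work are solid. World frame = base frame: x ahead of the robot, y to its left, z up, the work surface at z = 0. Lengths are in m, angles in rad, forces in N, time in s.
With the tool pointing down it reaches from about 0.35 to 0.775 m from the base axis. Payload 5.5 kg.
Tool frame: the origin (TCP) lies midway between the tips of the shut fingers; the grasp point (between the pads) lies 19 mm behind it; z points along the fingers, y is the direction in which the jaws open and shut (so a half turn about z gives the same grasp; the last joint's range is limited). The gripper opens to 85 mm and grips with 20 to 120 N. Pads are 22 mm wide; open, the fingers measure 114 mm over their backs; the gripper's body (76 mm by 85 mm) begins 54 mm behind the grasp point. The pads swing forward as they close: fully open they stand 13 mm farther back than shut.
Start: joints at [-1.356, 0.313, 0.046, 1.304, 0, 1.431], TCP at [0.2, -0.539, 0.231] pointing down, gripper open.
Joint ranges: [-2.76, 2.76], [-0.86, 1.69], [-1.03, 1.26], [-2.2, 2.34], [-1.47, 1.5], [-3.14, 3.14]. Speed limits (rad/s): [2.57, 2.57, 3.14, 3.14, 3.14, 3.14].

INTERFACE

Orientations are given as a unit quaternion [w, x, y, z].
In Python, from workcell import env gives the robot as it stands.
- The arm moves only by the shell command python3 -m creep 'ROWS' [OPENING] [FORCE]. ROWS is JSON, a list of rows, each a list of 6 numbers: the shift along the tool's x, y, z in m, then the turn, a rotation vector about the tool's x, y, z in degrees. A call has exactly 8 rows; each row is the pose to reach, as a shift and turn from the pose commanded when the call began, along the tool's axes at that moment; what a row does not reach only later rows make up. A row lasts 1/10 s, in which the tool goes at most 50 mm and 8.59 degrees, less where a joint would pass 70% of its speed; a pose out of reach is approached as far as the arm can. A call with a gripper value outside its range is refused whole. OPENING is the finger opening in m, from 0 to 0.0854, set as the call begins (- or left out, the last holds). The fingers move at their own pace and stop on an object; FORCE is the grip in N (left out, the last holds). Time passes only in rows, so rows that repeat a pose let the fingers close, or fill a call up. It gives the time, the measured TCP pose, the force and the opening at its end, in the units of the state.
- env.get_state(): the state, without advancing time (a new reading comes with each control period).
- env.read_camera(name): name is "side" or "top"; returns (picture, depth): 384x512x3 uint8, blue, green, red; 384x512 float32, m along the optical axis (not along the pixel's ray), 0 where there is no reading.
- env.camera_params(name): a dict with "fx", "fy", "cx", "cy" (pixels), "position" and "orientation" of the camera in the world. Camera axes: x right, y up, looking along -z (the intrinsics and any distortion apply to the point x, -y, -z); pixel columns grow to the right and rows downward; lengths in m; the calibration is good to about 2 mm. A picture is of the moment at which its call begins. camera_params takes no time and is no camera call.
- env.hand_in(): hands the job in, once; it reports no verdict.
The state is a dict: "clock": time; "joint_pos": joint angles; "qvel": joint speeds; "tau": joint torques, N m; "tcp_pos": TCP position; "orientation": TCP orientation; "wrist_force": force on the tool from outside, world axes, zero at the start; "ft_torque": the same for the moment, N m; "finger_gap": finger opening in m.
Only numpy, scipy, OpenCV 4.12 (cv2) and the standard library are available. Lean on these libraries where they do the work, as an engineer would, in place of code of your own. Each camera call takes 0.05 s, during which the arm holds its last target. There are 200 camera calls.

## Working session

There is one attempt and no reset: what is moved stays moved. The work goes in short steps, Python scripts to look and compute and a shell command to move; the robot and the scene stay as the last step left them, time stands still between calls to the robot, and variables do not carry over. Pictures are saved under pics/ and viewed, about 8 in all and at most 12, crops included, and the job is handed in when it is done.

```bash
mkdir -p pics
cat > h.py <<'E'
import numpy as np, cv2
from scipy.spatial.transform import Rotation as R
from workcell import env
def rot(q): return R.from_quat([q[1],q[2],q[3],q[0]])
def world(p,u,v,d):
    c=np.array([(u-p["cx"])/p["fx"]*d,-(v-p["cy"])/p["fy"]*d,-d])
    return rot(p["orientation"]).apply(c)+np.array(p["position"])
E
python3 - <<'E'
from h import *
for n in("top","side"):
    im,d=env.read_camera(n);cv2.imwrite(f"pics/{n}0.png",im);np.save(f"pics/{n}0.npy",d);p=env.camera_params(n);print(n,p)
print(env.get_state())
E
```

```text
top {'fx': 422.63129068954447, 'fy': 422.63129068954447, 'cx': 261.40732548540996, 'cy': 189.7393723363785, 'position': array([0.26358769, 0.12995313, 1.52617094]), 'orientation': array([ 0.70982802,  0.06241122, -0.06955483, -0.69814838])}
side {'fx': 424.70380331493436, 'fy': 424.70380331493436, 'cx': 246.46674269611896, 'cy': 187.18832703716603, 'position': array([-0.06261019,  0.22835137,  1.31433396]), 'orientation': array([-0.61094746, -0.14351273,  0.17845816,  0.75782582])}
{'clock': 0.1, 'joint_pos': array([-1.35560267e+00,  3.13938266e-01,  4.51000242e-02,  1.30365422e+00,
       -1.19075298e-05,  1.43122302e+00]), 'qvel': array([-0.00159506, -0.0008394 ,  0.00207099,  0.00179071, -0.0016317 ,
       -0.00037349]), 'tau': array([ 2.30776910e-03, -4.81723773e+01,  2.99244547e+01,  1.27040962e-02,
       -2.16362937e-04,  1.04911169e-05]), 'tcp_pos': array([ 0.19963824, -0.53872337,  0.23049374]), 'orientation': array([-8.47238079e-04,  9.84308404e-01,  1.76454661e-01, -3.80075171e-05]), 'wrist_force': array([ 0.34772534, -0.72967297,  0.26222273]), 'ft_torque': array([ 0.03233239, -0.00255314,  0.01418145]), 'finger_gap': 0.08556747873212542}
```

View pics/top0.png

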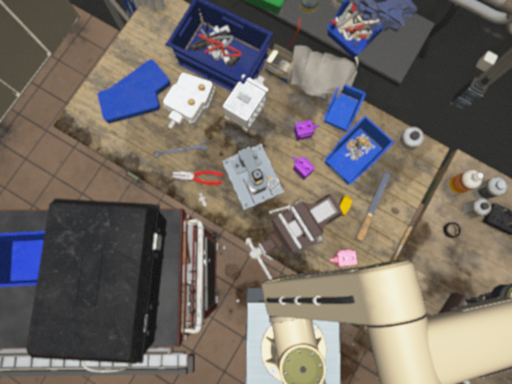

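View pics/side0.png

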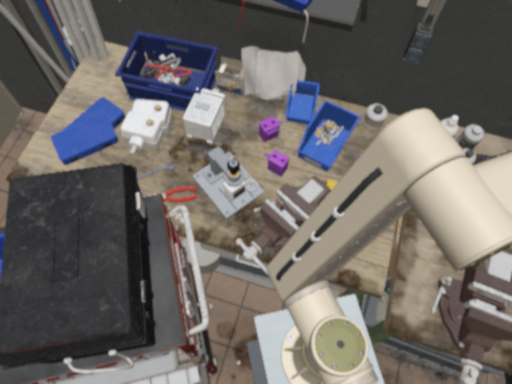

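The top view shows the plate and clamp around (255,175); the side view shows them around (230,175) with the black knob near (233,163). Purple and pink decoys lie at top (305,129), (303,167) and (345,258), away from the clamp. The vise at (305,222) stands nearby. I'll make one close crop of both views.

Run:
```python
from h import *
a=cv2.imread("pics/top0.png")[135:220,215:295];b=cv2.imread("pics/side0.png")[135:220,190:270]
c=np.hstack([cv2.resize(x,None,fx=5,fy=5,interpolation=cv2.INTER_CUBIC) for x in(a,b)]);cv2.imwrite("pics/crop0.png",c)
p=env.camera_params("top");d=np.load("pics/top0.npy")
V,U=np.mgrid[130:225,205:300]
W=np.array([world(p,u,v,d[v,u]) for u,v in zip(U.ravel(),V.ravel())])
np.save("pics/W.npy",W)
for lo,hi in((.007,.02),(.13,.16),(.195,.22)):
    m=(W[:,2]>lo)&(W[:,2]<hi);q=W[m]
    if len(q)>3:
        print(lo,m.sum(),q.mean(0),U.ravel()[m].mean(),V.ravel()[m].mean(),cv2.minAreaRect((q[:,:2]*1000).astype(np.float32)))
m=(W[:,2]>.12);print(np.c_[U.ravel()[m],V.ravel()[m],(W[m]*1000).round()].astype(int)[::6].tolist())
```

```text
0.007 1500 [0.58905568 0.15993902 0.01258248] 249.80133333333333 179.17 ((604.5576171875, 149.4117889404297), (344.98760986328125, 351.02349853515625), 2.32791805267334)
0.13 381 [0.59964824 0.14825399 0.14318218] 252.85826771653544 168.03674540682414 ((530.8501586914062, 105.97787475585938), (317.193359375, 86.9350357055664), 33.793128967285156)
0.195 88 [0.56424768 0.13352084 0.20577303] 256.96590909090907 174.0568181818182 ((564.7194213867188, 133.23101806640625), (29.782047271728516, 29.070236206054688), 22.14508056640625)
[[221, 131, 264, 130, 1526], [249, 147, 672, 162, 142], [249, 148, 670, 162, 137], [246, 149, 664, 172, 146], [240, 150, 663, 193, 135], [246, 150, 662, 172, 139], [239, 151, 660, 196, 136], [245, 151, 658, 176, 142], [251, 151, 656, 155, 149], [243, 152, 655, 182, 139], [249, 152, 655, 162, 142], [239, 153, 651, 196, 143], [245, 153, 650, 175, 144], [251, 153, 651, 155, 142], [242, 154, 649, 186, 137], [248, 154, 647, 165, 144], [240, 155, 645, 192, 137], [246, 155, 643, 172, 146], [252, 155, 645, 152, 142], [244, 156, 640, 179, 143], [250, 156, 640, 158, 145]
[... 2470 characters left out ...]
 [206, 213, 264, 130, 1526], [297, 213, 445, 2, 172], [293, 214, 444, 14, 159], [299, 214, 443, -5, 169], [294, 215, 440, 11, 160], [279, 216, 436, 60, 162], [297, 216, 436, 2, 170], [279, 217, 434, 59, 148], [297, 217, 433, 1, 166], [277, 218, 429, 66, 164], [296, 218, 432, 3, 152], [274, 219, 426, 76, 161], [281, 219, 426, 53, 162], [299, 219, 426, -5, 171], [276, 220, 422, 70, 168], [282, 220, 422, 50, 171], [299, 220, 423, -4, 171], [277, 221, 419, 66, 166], [284, 221, 419, 44, 165], [274, 222, 416, 76, 160], [280, 222, 416, 57, 168], [286, 222, 416, 37, 166], [275, 223, 413, 72, 162], [281, 223, 413, 53, 167], [287, 223, 413, 34, 165], [276, 224, 410, 69, 163], [282, 224, 410, 50, 164]]
```

View pics/crop0.png

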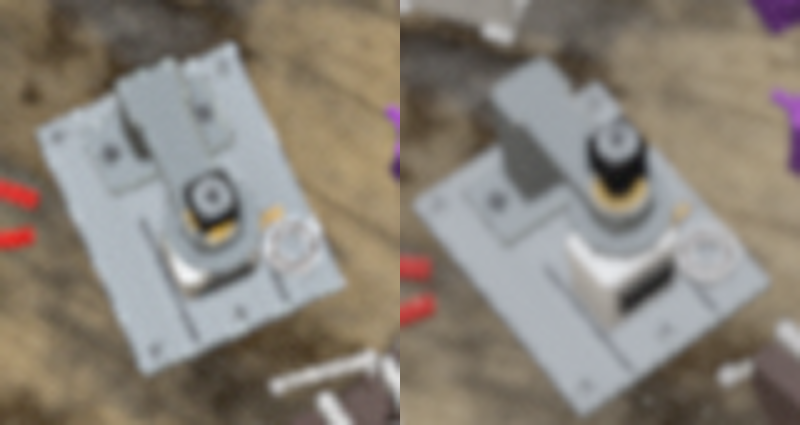

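The crop shows the clamp on its plate. The knob top is at top pixel (257,174) and side pixel (233,162), with the bearing on the plate's near-right corner. The aluminium block is under the foot. Next I fit the yaw and make a helper that prints the remaining move in tool axes.

```bash
cat >> h.py <<'E'
def togo(x,y,z,az):
    s=env.get_state();r=rot(s["orientation"]);t=np.array(s["tcp_pos"])
    X=r.as_matrix()[:,0];a=np.degrees(np.arctan2(X[1],X[0]))
    print("t",s["clock"],"tcp",t.round(4),"az",a.round(2),"j6",np.degrees(s["joint_pos"][5]).round(1),"tilt",r.as_matrix()[2].round(4))
    print("move mm tool",(r.inv().apply(np.array([x,y,z])-t)*1000).round(1),"turn about tool z (mod 90)",(-(az-a)).round(1),"F",np.round(s["wrist_force"],1),"M",np.round(s["ft_torque"],3),"gap",s["finger_gap"])
E
python3 - <<'E'
from h import *
p=env.camera_params("top")
R_=rot(p["orientation"]);o=np.array(p["position"])
def onz(u,v,z):
    k=world(p,u,v,1.)-o; return (o+k*(z-o[2])/k[2])
c=[onz(u+215,v+135,.012)[:2] for u,v in((37/5,130/5),(235/5,42/5),(345/5,285/5),(145/5,375/5))]
c=np.array(c);print(c.round(4))
e=[c[1]-c[2],c[0]-c[3]];print([np.degrees(np.arctan2(q[1],q[0])) for q in e],[np.linalg.norm(q) for q in e])
e=[c[0]-c[1],c[3]-c[2]];print([np.degrees(np.arctan2(q[1],q[0]))-90 for q in e],[np.linalg.norm(q) for q in e])
a=np.radians(22);print("origin from plate",c.mean(0)-.04*np.array([np.cos(a),np.sin(a)]))
W=np.load("pics/W.npy");q=W[(W[:,2]>.125)&(W[:,2]<.155)&(W[:,0]>.6)&(abs(W[:,1]-.15)<.06)&(W[:,0]<.68)][:,:2]
m=abs(q@[-np.sin(a),np.cos(a)]-c.mean(0)@[-np.sin(a),np.cos(a)])<.022;q=q[m]
print("arm strip",q.mean(0),m.sum())
n=W[(W[:,2]<.4)&(W[:,2]>.2)];print(n[:,2].max())
dd=np.load("pics/top0.npy");H=np.array([world(p,u,v,dd[v,u]) for v in range(150,290) for u in range(235,370) if dd[v,u]>0]);h=H[(H[:,2]>.15)&(H[:,2]<.3)&(H[:,0]>.3)&(H[:,1]<.11)];print("vise zmax",np.sort(h[:,2])[-20::5], h[:,:2].min(0),h[:,:2].max(0))
togo(.564,.1335,.30,22)
E
```

```text
[[0.6554 0.2624]
 [0.7257 0.1173]
 [0.5431 0.0344]
 [0.4745 0.1785]]
[np.float64(24.446815238738402), np.float64(24.870543816026974)] [np.float64(0.20053108261455538), np.float64(0.19943596102561947)]
[np.float64(25.842298677628676), np.float64(25.46043772811305)] [np.float64(0.16119478561799758), np.float64(0.15969706009294884)]
origin from plate [0.56259053 0.13318048]
arm strip [0.63479026 0.16463974] 233
0.21446855605038118
vise zmax [0.17297064 0.17338689 0.17376124 0.17459391] [ 0.32356936 -0.07928525] [0.48647706 0.08186094]
t 0.1 tcp [ 0.1996 -0.5387  0.2305] az 20.33 j6 82.0 tilt [ 2.0e-04 -1.7e-03 -1.0e+00]
move mm tool [ 575.2 -503.9  -68.5] turn about tool z (mod 90) -1.7 F [ 0.3 -0.7  0.3] M [ 0.032 -0.003  0.014] gap 0.08556747873212542
```

```bash
python3 -m creep '[[0,0,-0.04,0,0,-8],[0.02,-0.018,-0.07,0,0,-16],[0.055,-0.048,-0.07,0,0,-24],[0.09,-0.079,-0.07,0,0,-32],[0.125,-0.11,-0.07,0,0,-40],[0.16,-0.14,-0.07,0,0,-48],[0.195,-0.17,-0.07,0,0,-56],[0.23,-0.2,-0.07,0,0,-64]]' 0.085 60; python3 -c "
from h import *; togo(.564,.1325,.30,-65)"
```

```text
clock: 0.9
tcp_pos: [0.3463, -0.2699, 0.3011]
orientation: [-0.0, 0.739, 0.673, 0.0]
wrist_force: [1.5, -0.5, -0.7]
finger_gap: 0.085
t 0.9 tcp [ 0.3463 -0.2699  0.3011] az 84.63 j6 46.9 tilt [ 2.e-04 -1.e-04 -1.e+00]
move mm tool [421.1 179.1   1.1] turn about tool z (mod 90) 149.6 F [ 1.5 -0.5 -0.7] M [ 0.019 -0.055  0.045] gap 0.08497474260421296
```

```bash
python3 -m creep '[[0.04,0.017,0,0,0,-8],[0.085,0.036,0,0,0,-16],[0.13,0.055,0,0,0,-24],[0.175,0.074,0,0,0,-32],[0.22,0.094,0,0,0,-40],[0.265,0.113,0,0,0,-48],[0.31,0.132,0,0,0,-56],[0.35,0.149,0,0,0,-64]]'; python3 -c "
from h import *; togo(.564,.1325,.30,-65)"
```

```text
clock: 1.7
tcp_pos: [0.5293, 0.0642, 0.3009]
orientation: [-0.0, 0.27, 0.963, -0.0]
wrist_force: [0.3, -1.0, 0.4]
finger_gap: 0.0849
t 1.7 tcp [0.5293 0.0642 0.3009] az 148.71 j6 29.6 tilt [ 3.e-04 -3.e-04 -1.e+00]
move mm tool [ 5.9 76.4  0.9] turn about tool z (mod 90) 213.7 F [ 0.3 -1.   0.4] M [-0.053 -0.066  0.025] gap 0.08485908753471803
```

```bash
python3 -m creep '[[0,0.02,0,0,0,-8],[0.002,0.04,0,0,0,-16],[0.004,0.06,0,0,0,-24],[0.006,0.076,0,0,0,-32],[0.006,0.076,0,0,0,-40],[0.006,0.076,0,0,0,-48],[0.006,0.076,0,0,0,-56],[0.006,0.076,0,0,0,-64]]' && python3 -m creep '[[0,0,0,0,0,-8],[0,0,0,0,0,-16],[0,0,0,0,0,-24],[0,0,0,0,0,-32],[0,0,0,0,0,-40],[0,0,0,0,0,-48],[0,0,0,0,0,-56],[0,0,0,0,0,-64]]'
python3 - <<'E'
from h import *
togo(.564,.1325,.30,-65)
im,d=env.read_camera("top");im2,_=env.read_camera("side")
c=np.hstack([cv2.resize(x,None,fx=4,fy=4,interpolation=cv2.INTER_CUBIC) for x in(im[120:225,205:305],im2[100:205,180:280])]);cv2.imwrite("pics/c1.png",c)
E
```

```text
clock: 2.5
tcp_pos: [0.5633, 0.1297, 0.3006]
orientation: [-0.001, -0.281, 0.96, 0.0]
wrist_force: [0.6, -0.7, -0.4]
finger_gap: 0.0852
clock: 3.3
tcp_pos: [0.5634, 0.1296, 0.3007]
orientation: [0.0, 0.747, -0.665, -0.0]
wrist_force: [-0.5, 0.8, 0.1]
finger_gap: 0.0851
t 3.3 tcp [0.5634 0.1296 0.3007] az -83.34 j6 -91.7 tilt [ 0.      0.0012 -1.    ]
move mm tool [-2.8 -1.   0.7] turn about tool z (mod 90) -18.3 F [-0.5  0.8  0.1] M [-0.006 -0.002  0.011] gap 0.08513637024619895
```

View pics/c1.png

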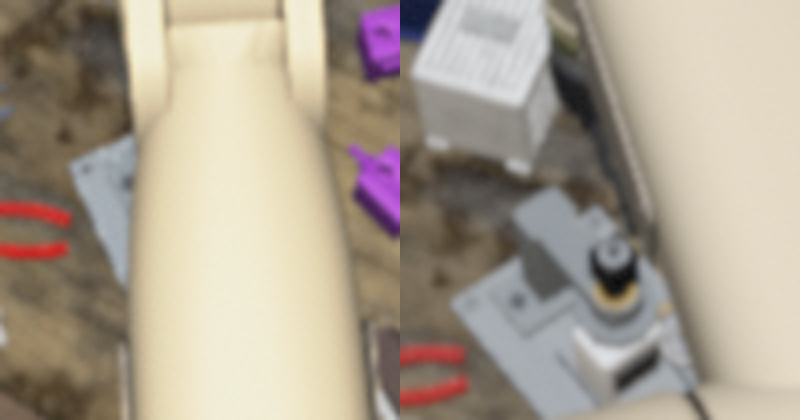

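The top view is blocked by the arm. The side view shows the knob clear and the clamp undisturbed. I'll turn, centre and descend.

```bash
python3 -m creep '[[-0.003,-0.001,0,0,0,-8],[-0.003,-0.001,0,0,0,-16],[-0.003,-0.001,0.015,0,0,-18.3],[-0.003,-0.001,0.03,0,0,-18.3],[-0.003,-0.001,0.045,0,0,-18.3],[-0.003,-0.001,0.06,0,0,-18.3],[-0.003,-0.001,0.075,0,0,-18.3],[-0.003,-0.001,0.075,0,0,-18.3]]' && python3 -m creep '[[0,0,0.01,0,0,0],[0,0,0.02,0,0,0],[0,0,0.03,0,0,0],[0,0,0.04,0,0,0],[0,0,0.05,0,0,0],[0,0,0.058,0,0,0],[0,0,0.058,0,0,0],[0,0,0.058,0,0,0]]'
python3 - <<'E'
from h import *
togo(.564,.1325,.167,-65)
E
```

```text
clock: 4.2
tcp_pos: [0.5628, 0.1326, 0.2238]
orientation: [0.001, 0.841, -0.541, -0.002]
wrist_force: [-0.5, 0.8, 0.5]
finger_gap: 0.0852
clock: 5.0
tcp_pos: [0.5642, 0.1327, 0.1681]
orientation: [0.0, 0.842, -0.54, -0.0]
wrist_force: [0.4, 0.2, 0.4]
finger_gap: 0.0851
t 5.0 tcp [0.5642 0.1327 0.1681] az -65.38 j6 -109.3 tilt [-0.e+00  3.e-04 -1.e+00]
move mm tool [0.1 0.3 1.1] turn about tool z (mod 90) -0.4 F [0.4 0.2 0.4] M [0.056 0.022 0.001] gap 0.0851125374275003
```

```bash
python3 -m creep '[[0,0,0,0,0,0],[0,0,0,0,0,0],[0,0,0,0,0,0],[0,0,0,0,0,0],[0,0,0,0,0,0],[0,0,0,0,0,0],[0,0,0,0,0,0],[0,0,0,0,0,0]]' 0.02 80;  python3 -c "
from h import *; togo(.564,.1325,.167,-65)"
```

```text
clock: 5.8
tcp_pos: [0.5655, 0.1331, 0.169]
orientation: [-0.001, 0.842, -0.54, 0.001]
wrist_force: [4.1, 3.3, 2.4]
finger_gap: 0.0291
t 5.8 tcp [0.5655 0.1331 0.169 ] az -65.35 j6 -109.3 tilt [ 5.0e-04 -2.8e-03 -1.0e+00]
move mm tool [-0.   1.6  2. ] turn about tool z (mod 90) -0.3 F [4.1 3.3 2.4] M [ 0.405 -0.429  0.176] gap 0.029120431226073554
```

```bash
python3 -m creep '[[0,-0.0015,0,0,0,4],[0,-0.0015,0,0,0,10],[0,-0.0015,0,0,0,17],[0,-0.0015,0,0,0,24],[0,-0.0015,0,0,0,31],[0,-0.0015,0,0,0,38],[0,-0.0015,0,0,0,42],[0,-0.0015,0,0,0,45]]';  python3 -c "
from h import *; togo(.5655,.1331,.168,-65)"
```

```text
clock: 6.6
tcp_pos: [0.5654, 0.1332, 0.1692]
orientation: [0.0, -0.57, 0.822, -0.0]
wrist_force: [-1.1, 0.4, 6.5]
finger_gap: 0.0293
t 6.6 tcp [0.5654 0.1332 0.1692] az -110.5 j6 -64.1 tilt [ 2.e-04 -6.e-04 -1.e+00]
move mm tool [ 0.1 -0.1  1.2] turn about tool z (mod 90) -45.5 F [-1.1  0.4  6.5] M [0.061 0.212 0.249] gap 0.029290299547138635
```

The knob is loose: 0.79 rad turned, with the moment at the even 0.25 N m. From here I go in equal 12° turns and average the moment at each stop.

```bash
cat > m.py <<'E'
from h import *
M=[];F=[]
for i in range(6):
    s=env.get_state();M.append(s["ft_torque"]);F.append(s["wrist_force"]);env.read_camera("side")
X=rot(s["orientation"]).as_matrix()[:,0];a=-65.35-np.degrees(np.arctan2(X[1],X[0]));a%=360
print("t",round(s["clock"],2),"knob deg %.1f rad %.3f"%(a,np.radians(a)),"Mz %.3f +- %.3f"%(np.mean(M,0)[2],np.std(M,0)[2]),"Mxy",np.mean(M,0)[:2].round(2),"F",np.mean(F,0).round(1),"tcp",np.round(s["tcp_pos"],4),"gap",round(s["finger_gap"],4))
E
for i in 1; do python3 -m creep '[[0,0,0,0,0,2],[0,0,0,0,0,4],[0,0,0,0,0,6],[0,0,0,0,0,8],[0,0,0,0,0,10],[0,0,0,0,0,12],[0,0,0,0,0,12],[0,0,0,0,0,12]]' >/dev/null; python3 m.py; done;  python3 -m creep '[[0,0,0,0,0,2],[0,0,0,0,0,4],[0,0,0,0,0,6],[0,0,0,0,0,8],[0,0,0,0,0,10],[0,0,0,0,0,12],[0,0,0,0,0,12],[0,0,0,0,0,12]]' >/dev/null; python3 m.py
```

```text
t 7.65 knob deg 57.1 rad 0.996 Mz -0.243 +- 0.046 Mxy [0.16 0.19] F [-0.7  0.7  6.6] tcp [0.5654 0.1332 0.1692] gap 0.0294
t 8.75 knob deg 69.1 rad 1.206 Mz -0.276 +- 0.017 Mxy [0.14 0.21] F [-0.6  1.   6.4] tcp [0.5654 0.1332 0.1692] gap 0.0295
```

Held moments flip sign because the arm overshoots when it stops. I'll instead read the moment at the end of each steady run, while the knob is still moving.

```bash
sed -i 's/range(6)/range(1)/; s/;env.read_camera("side")//' m.py
python3 -m creep '[[0,0,0,0,0,1],[0,0,0,0,0,2],[0,0,0,0,0,3],[0,0,0,0,0,4],[0,0,0,0,0,5],[0,0,0,0,0,6],[0,0,0,0,0,7],[0,0,0,0,0,8]]' >/dev/null; python3 m.py
python3 -m creep '[[0,0,0,0,0,1],[0,0,0,0,0,2],[0,0,0,0,0,3],[0,0,0,0,0,4],[0,0,0,0,0,5],[0,0,0,0,0,6],[0,0,0,0,0,7],[0,0,0,0,0,8]]' >/dev/null; python3 m.py
```

```text
t 9.6 knob deg 77.0 rad 1.345 Mz 0.222 +- 0.000 Mxy [0.08 0.19] F [-0.7 -0.1  5.5] tcp [0.5654 0.1332 0.1693] gap 0.0292
t 10.4 knob deg 85.0 rad 1.484 Mz 0.187 +- 0.000 Mxy [0.16 0.18] F [-0.   0.5  6.5] tcp [0.5654 0.1332 0.1693] gap 0.0289
```

```bash
python3 -m creep '[[0,0,0,0,0,1],[0,0,0,0,0,2],[0,0,0,0,0,3],[0,0,0,0,0,4],[0,0,0,0,0,5],[0,0,0,0,0,6],[0,0,0,0,0,7],[0,0,0,0,0,8]]' >/dev/null; python3 m.py
python3 -m creep '[[0,0,0,0,0,1],[0,0,0,0,0,2],[0,0,0,0,0,3],[0,0,0,0,0,4],[0,0,0,0,0,5],[0,0,0,0,0,6],[0,0,0,0,0,7],[0,0,0,0,0,8]]' >/dev/null; python3 m.py
```

```text
t 11.2 knob deg 93.0 rad 1.624 Mz 0.272 +- 0.000 Mxy [0.12 0.24] F [-1.1 -0.7  6.9] tcp [0.5654 0.1332 0.1692] gap 0.0293
t 12.0 knob deg 101.0 rad 1.764 Mz 0.315 +- 0.000 Mxy [0.12 0.2 ] F [-1.2  1.2  6.9] tcp [0.5654 0.1333 0.1692] gap 0.0292
```

```bash
python3 -m creep '[[0,0,0,0,0,1],[0,0,0,0,0,2],[0,0,0,0,0,3],[0,0,0,0,0,4],[0,0,0,0,0,5],[0,0,0,0,0,6],[0,0,0,0,0,7],[0,0,0,0,0,8]]' >/dev/null; python3 m.py
```

```text
t 12.8 knob deg 109.0 rad 1.903 Mz 0.224 +- 0.000 Mxy [0.13 0.25] F [-0.8  0.6  6.6] tcp [0.5654 0.1333 0.1693] gap 0.0291
```

```bash
echo 'print("   tau6 %.3f"%s["tau"][5])' >> m.py
python3 -m creep '[[0,0,0,0,0,0.5],[0,0,0,0,0,1],[0,0,0,0,0,1.5],[0,0,0,0,0,2],[0,0,0,0,0,2.5],[0,0,0,0,0,3],[0,0,0,0,0,3.5],[0,0,0,0,0,4]]' >/dev/null; python3 m.py
python3 -m creep '[[0,0,0,0,0,0.5],[0,0,0,0,0,1],[0,0,0,0,0,1.5],[0,0,0,0,0,2],[0,0,0,0,0,2.5],[0,0,0,0,0,3],[0,0,0,0,0,3.5],[0,0,0,0,0,4]]' >/dev/null; python3 m.py
python3 -m creep '[[0,0,0,0,0,0.5],[0,0,0,0,0,1],[0,0,0,0,0,1.5],[0,0,0,0,0,2],[0,0,0,0,0,2.5],[0,0,0,0,0,3],[0,0,0,0,0,3.5],[0,0,0,0,0,4]]' >/dev/null; python3 m.py
```

```text
t 13.6 knob deg 113.0 rad 1.973 Mz 0.201 +- 0.000 Mxy [0.13 0.2 ] F [-0.9  0.4  5.9] tcp [0.5654 0.1333 0.1693] gap 0.0289
   tau6 0.151
t 14.4 knob deg 117.0 rad 2.042 Mz 0.238 +- 0.000 Mxy [0.1  0.24] F [-0.9  0.7  6.8] tcp [0.5654 0.1333 0.1692] gap 0.0292
   tau6 0.151
t 15.2 knob deg 121.0 rad 2.112 Mz 0.273 +- 0.000 Mxy [0.13 0.19] F [-1.2  0.8  6.7] tcp [0.5654 0.1333 0.1692] gap 0.029
   tau6 0.151
```

tau6 is steady to three digits, so it makes a clean bite signal. There is no bite yet.

```bash
python3 -m creep '[[0,0,0,0,0,0.5],[0,0,0,0,0,1],[0,0,0,0,0,1.5],[0,0,0,0,0,2],[0,0,0,0,0,2.5],[0,0,0,0,0,3],[0,0,0,0,0,3.5],[0,0,0,0,0,4]]' >/dev/null; python3 m.py
python3 -m creep '[[0,0,0,0,0,0.5],[0,0,0,0,0,1],[0,0,0,0,0,1.5],[0,0,0,0,0,2],[0,0,0,0,0,2.5],[0,0,0,0,0,3],[0,0,0,0,0,3.5],[0,0,0,0,0,4]]' >/dev/null; python3 m.py
python3 -m creep '[[0,0,0,0,0,0.5],[0,0,0,0,0,1],[0,0,0,0,0,1.5],[0,0,0,0,0,2],[0,0,0,0,0,2.5],[0,0,0,0,0,3],[0,0,0,0,0,3.5],[0,0,0,0,0,4]]' >/dev/null; python3 m.py
```

```text
t 16.0 knob deg 125.0 rad 2.182 Mz 0.274 +- 0.000 Mxy [0.11 0.21] F [-0.4  1.1  6.6] tcp [0.5654 0.1333 0.1692] gap 0.0292
   tau6 0.151
t 16.8 knob deg 129.0 rad 2.252 Mz 0.289 +- 0.000 Mxy [0.18 0.25] F [-0.9  0.8  6.6] tcp [0.5654 0.1333 0.1692] gap 0.0293
   tau6 0.151
t 17.6 knob deg 133.0 rad 2.322 Mz 0.267 +- 0.000 Mxy [0.18 0.24] F [-0.9  0.8  7. ] tcp [0.5654 0.1333 0.1692] gap 0.0291
   tau6 0.151
```

```bash
python3 -m creep '[[0,0,0,0,0,0.5],[0,0,0,0,0,1],[0,0,0,0,0,1.5],[0,0,0,0,0,2],[0,0,0,0,0,2.5],[0,0,0,0,0,3],[0,0,0,0,0,3.5],[0,0,0,0,0,4]]' >/dev/null; python3 m.py
python3 -m creep '[[0,0,0,0,0,0.5],[0,0,0,0,0,1],[0,0,0,0,0,1.5],[0,0,0,0,0,2],[0,0,0,0,0,2.5],[0,0,0,0,0,3],[0,0,0,0,0,3.5],[0,0,0,0,0,4]]' >/dev/null; python3 m.py
```

```text
t 18.4 knob deg 137.0 rad 2.391 Mz 0.225 +- 0.000 Mxy [0.12 0.22] F [-1.1  1.6  6.5] tcp [0.5654 0.1333 0.1692] gap 0.0293
   tau6 0.151
t 19.2 knob deg 141.0 rad 2.461 Mz 0.222 +- 0.000 Mxy [0.11 0.31] F [-0.9  0.6  6.2] tcp [0.5654 0.1333 0.1692] gap 0.0295
   tau6 0.151
```

```bash
python3 -m creep '[[0,0,0,0,0,0.5],[0,0,0,0,0,1],[0,0,0,0,0,1.5],[0,0,0,0,0,2],[0,0,0,0,0,2.5],[0,0,0,0,0,3],[0,0,0,0,0,3.5],[0,0,0,0,0,4]]' >/dev/null; python3 m.py
python3 -m creep '[[0,0,0,0,0,0.5],[0,0,0,0,0,1],[0,0,0,0,0,1.5],[0,0,0,0,0,2],[0,0,0,0,0,2.5],[0,0,0,0,0,3],[0,0,0,0,0,3.5],[0,0,0,0,0,4]]' >/dev/null; python3 m.py
python3 -m creep '[[0,0,0,0,0,0.5],[0,0,0,0,0,1],[0,0,0,0,0,1.5],[0,0,0,0,0,2],[0,0,0,0,0,2.5],[0,0,0,0,0,3],[0,0,0,0,0,3.5],[0,0,0,0,0,4]]' >/dev/null; python3 m.py
```

```text
t 20.0 knob deg 145.0 rad 2.531 Mz 0.253 +- 0.000 Mxy [0.16 0.21] F [0.4 1.  7.3] tcp [0.5654 0.1333 0.1692] gap 0.0291
   tau6 0.151
t 20.8 knob deg 149.0 rad 2.601 Mz 0.202 +- 0.000 Mxy [0.16 0.23] F [0.1 1.  6. ] tcp [0.5654 0.1333 0.1692] gap 0.0292
   tau6 0.158
t 21.6 knob deg 153.0 rad 2.671 Mz 0.266 +- 0.000 Mxy [0.2  0.27] F [-0.6  0.6  7.1] tcp [0.5654 0.1334 0.1693] gap 0.0291
   tau6 0.177
```

tau6 has begun to climb by 0.019 per 4°, so the bite is at about 2.58 rad. I'm aiming for about 40 N, which is roughly tau6 0.27.

```bash
python3 -m creep '[[0,0,0,0,0,0.5],[0,0,0,0,0,1],[0,0,0,0,0,1.5],[0,0,0,0,0,2],[0,0,0,0,0,2.5],[0,0,0,0,0,3],[0,0,0,0,0,3.5],[0,0,0,0,0,4]]' >/dev/null; python3 m.py
python3 -m creep '[[0,0,0,0,0,0.5],[0,0,0,0,0,1],[0,0,0,0,0,1.5],[0,0,0,0,0,2],[0,0,0,0,0,2.5],[0,0,0,0,0,3],[0,0,0,0,0,3.5],[0,0,0,0,0,4]]' >/dev/null; python3 m.py
python3 -m creep '[[0,0,0,0,0,0.5],[0,0,0,0,0,1],[0,0,0,0,0,1.5],[0,0,0,0,0,2],[0,0,0,0,0,2.5],[0,0,0,0,0,3],[0,0,0,0,0,3.5],[0,0,0,0,0,4]]' >/dev/null; python3 m.py
```

```text
t 22.4 knob deg 157.0 rad 2.740 Mz 0.291 +- 0.000 Mxy [0.22 0.24] F [-0.1  1.9  6.9] tcp [0.5654 0.1334 0.1692] gap 0.0292
   tau6 0.196
t 23.2 knob deg 161.0 rad 2.810 Mz 0.247 +- 0.000 Mxy [0.21 0.22] F [-0.6  0.7  6.4] tcp [0.5654 0.1334 0.1692] gap 0.0291
   tau6 0.216
t 24.0 knob deg 165.0 rad 2.880 Mz 0.299 +- 0.000 Mxy [0.12 0.23] F [-0.5  2.3  7.6] tcp [0.5654 0.1334 0.1692] gap 0.0295
   tau6 0.235
```

```bash
python3 -m creep '[[0,0,0,0,0,1],[0,0,0,0,0,2],[0,0,0,0,0,3],[0,0,0,0,0,4],[0,0,0,0,0,5],[0,0,0,0,0,6],[0,0,0,0,0,7],[0,0,0,0,0,7.5]]' >/dev/null; python3 m.py
python3 -m creep '[[0,0,0,0,0,0],[0,0,0,0,0,0],[0,0,0,0,0,0],[0,0,0,0,0,0],[0,0,0,0,0,0],[0,0,0,0,0,0],[0,0,0,0,0,0],[0,0,0,0,0,0]]' >/dev/null; python3 m.py
python3 -m creep '[[0,0,0,0,0,0],[0,0,0,0,0,0],[0,0,0,0,0,0],[0,0,0,0,0,0],[0,0,0,0,0,0],[0,0,0,0,0,0],[0,0,0,0,0,0],[0,0,0,0,0,0]]' 0.085 >/dev/null; python3 m.py
```

```text
t 24.8 knob deg 172.5 rad 3.011 Mz 0.380 +- 0.000 Mxy [0.19 0.21] F [-0.9  1.3  7. ] tcp [0.5654 0.1334 0.1692] gap 0.0292
   tau6 0.323
t 25.6 knob deg 172.5 rad 3.011 Mz 0.220 +- 0.000 Mxy [0.18 0.25] F [-0.2  1.3  6.2] tcp [0.5654 0.1334 0.1692] gap 0.029
   tau6 0.188
t 26.4 knob deg 172.5 rad 3.011 Mz -0.043 +- 0.000 Mxy [ 0.01 -0.01] F [ 0.3 -0.2  0.7] tcp [0.5656 0.1333 0.1683] gap 0.0846
   tau6 0.000
```

```bash
python3 -m creep '[[0,0,-0.015,0,0,0],[0,0,-0.03,0,0,0],[0,0,-0.05,0,0,0],[0,0,-0.07,0,0,0],[0,0,-0.09,0,0,0],[0,0,-0.11,0,0,0],[0,0,-0.13,0,0,0],[0,0,-0.13,0,0,0]]' && python3 -m creep '[[-0.016,-0.022,0,0,0,0],[-0.04,-0.054,0,0,0,0],[-0.064,-0.087,0,0,0,0],[-0.088,-0.12,0,0,0,0],[-0.112,-0.152,0,0,0,0],[-0.136,-0.185,0,0,0,0],[-0.16,-0.217,0,0,0,0],[-0.16,-0.217,0,0,0,0]]'
python3 - <<'E'
from h import *
im,d=env.read_camera("top");im2,_=env.read_camera("side")
c=np.hstack([cv2.resize(x,None,fx=4,fy=4,interpolation=cv2.INTER_CUBIC) for x in(im[120:225,205:305],im2[120:225,180:280])]);cv2.imwrite("pics/c2.png",c)
print(env.get_state()["wrist_force"])
E
```

```text
clock: 27.2
tcp_pos: [0.5669, 0.1335, 0.3013]
orientation: [0.002, 0.484, 0.875, 0.001]
wrist_force: [-0.2, 0.1, 0.1]
finger_gap: 0.085
clock: 28.0
tcp_pos: [0.4653, -0.1211, 0.2972]
orientation: [-0.0, 0.486, 0.874, -0.001]
wrist_force: [0.2, 0.1, 0.2]
finger_gap: 0.0852
[-0.35236462 -0.03475317 -0.39597837]
```

View pics/c2.png

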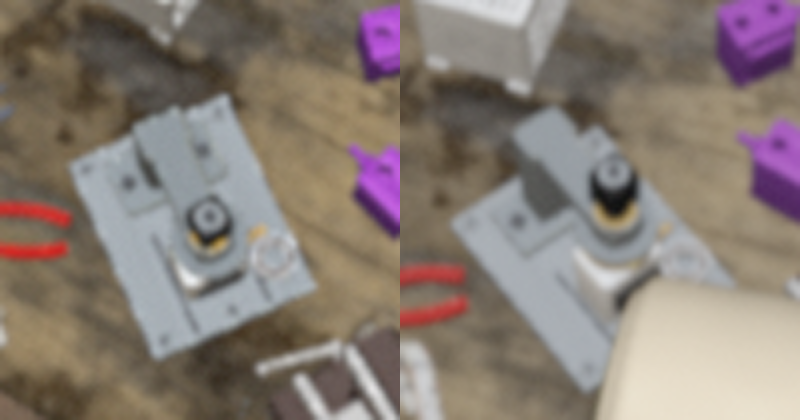

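The knob at (210,220) in the left half stands slightly rotated off its first alignment, as a 172° turn would leave it. The block, bearing and pliers are where they were, and the arm is clear.

```bash
python3 -c "
from workcell import env; print(env.hand_in())"
```

```text
the job is handed in; nothing more can be done
None
```

The knob is broken loose, run down and nipped up on the block, and I let go and handed in at about 28 s of robot time. The hand-in reports no verdict.

- **Breaking loose:** a 45° clockwise twist in one grasp freed the knob. The moment then sat at about 0.25 N m, the expected running friction.
- **Bite:** I felt it at about 2.58 rad and stopped at 3.01 rad. I estimate about 40 N of clamping force from the turn and the joint-6 torque; there was no direct force reading.
- **Last checks:** the pictures show the block, bearing and pliers where they were. The tape measure, fitting and spanner were not in that last close view, so I did not check them. The gripper is clear of everything, with wrist force near zero.
- **Signals that disagreed:** the wrist moment was noisy (about ±0.04 N m), and at the first two stops, where I held still, it read about −0.25 N m. I judged the bite from the joint-6 torque instead. It read 0.323 N m on the last turn, above the roughly 0.27 I was aiming for. I put that down to that turn being at double speed but did not confirm it.

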